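Drop the lid of the bearing case

TASK

Close the small steel case that has the ball bearing (the big ring) in it, to keep the dust out: from behind, tip its open lid past upright and let it drop shut under its own weight, without pressing it down. Leave the other case, with the bolts, standing open.

Things in the scene. Friction and masses are not known exactly. Their poses are not given: they have to be found in the camera images.
- bearing_case: the case to close: an open grey sheet-steel box, 110 by 110 mm, 50 mm high, fixed to the bench, with one ball bearing (a ring 80 mm across, 22 mm high) inside. Its place in the row with its twin, a flange and a tape measure varies. Origin: centre of its underside, on the bench; z up; its +x points from its front (latch side) to its back (hinge side), away from the robot give or take 0.5 rad
- bearing_case_edge (a point): middle of the free edge of the bearing case's lid; moves with the lid. At the start about 98 mm along +x and 162 mm up from the case's origin. The lid is a flat plate, 117 mm from hinge to free edge, 117 mm wide, 3 mm thick, with a 10 mm rim on its inner side; open, its plain outer face looks backwards (the case's +x). The hinge line runs along the case's y at x = 57 mm, z = 52 mm
- bearing_case_lid (a joint): angle in rad of the bearing case's lid: 0 shut, 1.57 upright, 1.92 leaning back on its stop, as at the start. It weighs 0.14 to 0.28 kg and turns easily (under 2 N at the free edge): below about 1.45 rad it falls shut by itself, above about 1.75 rad it falls back open
- bolt_case: the twin case, which stays open: same size, frame and lid, but two bolts and a nut lie in it
- bolt_case_lid (a joint): angle in rad of the bolt case's lid, same meaning; 1.92 (open) at the start

How it is judged (in metres and radians):
At the end, for the whole second after the job is handed in: the bearing case's lid lies shut (within 0.06 rad) and the bolt case's lid still leans open (more than 1.7 rad) (value of joint bearing_case_lid below 0.06 rad and value of joint bolt_case_lid above 1.7 rad); the robot touches nothing.
It fails at once if the lid of the bolt case is moved towards shut (below 1.7 rad) (value of joint bolt_case_lid below 1.7 rad).
It fails at once if the lid or the case is pressed with more than 2 N while the lid is in the last third of its fall or shut (below 0.5 rad): it must drop by its own weight (value of joint bearing_case_lid below 0.5 rad and contact force between any of the arm, the fingers and bearing_case above 2 N).
It also fails if it takes over 29 s, if anything falls off the work surface, if the arm or the gripper's body presses on something with over 40 N, if the wrist force passes 120 N, or if a joint passes its speed limit or range.

ROBOT

A 6-joint arm with a two-finger parallel gripper is mounted at the origin on a cart in front of the work surface, level with it; the furniture and walls round the work are solid. World frame = base frame: x ahead of the robot, y to its left, z up, the work surface at z = 0. Lengths are in m, angles in degrees, forces in N, time in s.
With the tool pointing down it reaches from about 0.25 to 0.725 m from the base axis. Payload 9.7 kg.
Tool frame: the origin (TCP) lies at the very end of the fingers, on their centre line; the grasp point (between the pads) lies 19 mm behind it; z points along the fingers, y is the line along which they close (so a half turn about z gives the same grasp; the last joint's range is limited). The gripper opens to 85 mm and grips with 20 to 120 N. Pads are 22 mm wide; open, the fingers measure 114 mm over their backs; the gripper's body (76 mm by 85 mm) begins 54 mm behind the grasp point. The pads swing forward as they close: fully open they stand 13 mm farther back than shut.
Start: joints at [75.573, 4.979, 10.078, 95.1, 0, 90], TCP at [0.137, 0.533, 0.231] pointing down, gripper open.
Joint ranges: [-179.16, 179.16], [-48.56, 103.87], [-65.8, 70.77], [-126.05, 130.52], [-82.76, 87.17], [-180, 180]. Speed limits (degrees/s): [127.2, 127.2, 147.25, 180, 180, 180].

INTERFACE

Orientations are given as [roll, pitch, yaw] about the fixed x, y, z axes, in that order (R = Rz(yaw) Ry(pitch) Rx(roll)).
In Python, from workcell import bot gives the robot as it stands.
- The arm moves only by the tool arm_command, never from a script. Its argument "series" is a list of rows, each a list of 4 numbers: the shift along the tool's x, y, z in m, then the turn about the tool's z in rad. A call has exactly 5 rows; each row is the pose to reach, as a shift and turn from the pose commanded when the call began, along the tool's axes at that moment; what a row does not reach only later rows make up. A row lasts 1/10 s, in which the tool goes at most 50 mm and 8.59 degrees, less where a joint would pass 70% of its speed; a pose out of reach is approached as far as the arm can. A call with a gripper value outside its range is refused whole. "hand" is the finger opening in m, from 0 to 0.0854, set as the call begins (left out, the last holds). The fingers move at their own pace and stop on an object; "grip_force" is the grip in N (left out, the last holds). Time passes only in rows, so rows that repeat a pose let the fingers close, or fill a call up. It gives the time, the measured TCP pose, the force, the opening and the grip force at its end, in the units of the state.
- bot.get_obs(): the state, without advancing time (a new reading comes with each control period).
- bot.camera(name): name is "scene" or "top"; returns a dict with "color" (480x640x3 uint8, blue, green, red), "camera_matrix" (3x3 intrinsics, pixels), "xyz" and "orientation" of the camera in the world. Camera axes: x right, y up, looking along -z (the intrinsics and any distortion apply to the point x, -y, -z); pixel columns grow to the right and rows downward; lengths in m; the calibration is good to about 2 mm. A picture is of the moment at which its call begins. There is no depth.
- bot.job_done(): hands the job in; it is judged then, once.
Trained networks look in the newest picture that a camera, given by its name, has taken for a name from the list of things; names that differ only in an ending like _2 or _b are one class to them, and where a whole thing is asked for, a point or a joint stands for the part that bears it (a point fixed in the world has none). Each returns a list of dicts, best first, with "confidence" (0 to 1); they miss things now and then, are a little off and sometimes report something else, mostly with a low value. They report only what shows in the picture. A call takes as long as a camera call.
- bot.find_in(camera, target): "location" ([column, row] in pixels, amid what is visible of it).
- bot.mark_of(camera, target): "location" ([column, row] in pixels: a listed point, or the origin of a listed thing).
The state is a dict: "time": time; "q": joint angles; "qd": joint speeds; "joint_efforts": joint torques, N m; "ee_pos": TCP position; "tcp_rot": TCP orientation; "wrist_force": force on the tool from outside, world axes, zero at the start; "torque": the same for the moment, N m; "opening": finger opening in m; "grasp_force": force on a finger pad.
Only numpy, scipy, OpenCV 4.12 (cv2) and the standard library are available. Lean on these libraries where they do the work, as an engineer would, in place of code of your own. Each camera call takes 0.05 s, during which the arm holds its last target. There are 200 camera calls.

## Working session

There is one attempt and no reset: what is moved stays moved. The work goes in short steps, Python scripts to look and compute and a tool call to move; the robot and the scene stay as the last step left them, time stands still between calls to the robot, and variables do not carry over. Pictures are saved under pics/ and viewed, at most 10 in all, crops included, and the job is handed in when it is done.

Besides the shell and the picture viewer there is one more tool, called after "Emit:" in YAML: its name, and indented under it one key for each argument. arm_command: Moves the arm, as the interface text tells. Its arguments: {"type":"object","properties":{"series":{"type":"array"},"hand":{"type":"number"},"grip_force":{"type":"number"}},"required":["series"]}

```bash
mkdir -p pics
python3 - <<'E'
from workcell import bot
import cv2
for c in ("scene","top"):
    p=bot.camera(c); cv2.imwrite(f"pics/{c}0.png",p["color"]); print(c,p["camera_matrix"],p["xyz"],p["orientation"],[k for k in p])
    for t in("bearing_case","bearing_case_edge","bolt_case"): print(t,"mark",bot.mark_of(c,t)[:3],"find",bot.find_in(c,t)[:3])
print(bot.get_obs())
E
```

```text
scene [[490.7642385    0.         317.2129973 ]
 [  0.         490.7642385  240.39069225]
 [  0.           0.           1.        ]] [-0.03502801 -0.60091885  0.93651709] [ 41.77204637  -1.05936796 -39.02960644] ['color', 'camera_matrix', 'xyz', 'orientation']
bearing_case mark [{'location': [238.1, 194.4], 'confidence': 0.69}] find [{'location': [245.6, 163.6], 'confidence': 0.78}]
bearing_case_edge mark [{'location': [249.0, 123.6], 'confidence': 0.69}] find [{'location': [251.3, 141.9], 'confidence': 0.89}]
bolt_case mark [{'location': [294.9, 230.9], 'confidence': 0.91}] find [{'location': [311.5, 212.2], 'confidence': 0.74}]
top [[530.41904875   0.         308.93539168]
 [  0.         530.41904875 237.29519884]
 [  0.           0.           1.        ]] [0.38485067 0.01254066 1.06283627] [  4.84954624   0.34469435 -90.49719378] ['color', 'camera_matrix', 'xyz', 'orientation']
bearing_case mark [{'location': [163.1, 246.8], 'confidence': 0.79}] find [{'location': [141.7, 221.0], 'confidence': 0.66}]
bearing_case_edge mark [{'location': [113.9, 192.3], 'confidence': 0.63}] find [{'location': [129.2, 206.3], 'confidence': 0.64}]
bolt_case mark [{'location': [269.9, 231.2], 'confidence': 0.75}] find [{'location': [269.7, 205.3], 'confidence': 0.61}]
{'time': 0.7, 'q': array([ 7.55739833e+01,  4.97736027e+00,  1.00789229e+01,  9.50986230e+01,
       -2.51381549e-04,  9.00016977e+01]), 'qd': array([ 0.04558693, -0.01491487,  0.08859724,  0.00519816,  0.03231893,
       -0.00164035]), 'joint_efforts': array([ 3.78734248e-04, -5.19966888e+01,  4.64782906e+01,  1.20883327e-03,
        1.95035414e-04, -8.14269185e-06]), 'ee_pos': array([0.13702392, 0.53266365, 0.23130528]), 'tcp_rot': array([1.79997060e+02, 2.51294447e-04, 1.65572286e+02]), 'wrist_force': array([-0.03488197,  0.66933537, -0.14182489]), 'torque': array([ 0.02762872, -0.00627745,  0.02317507]), 'grasp_force': 0.0, 'opening': 0.08551803391240104}
```

View pics/scene0.png

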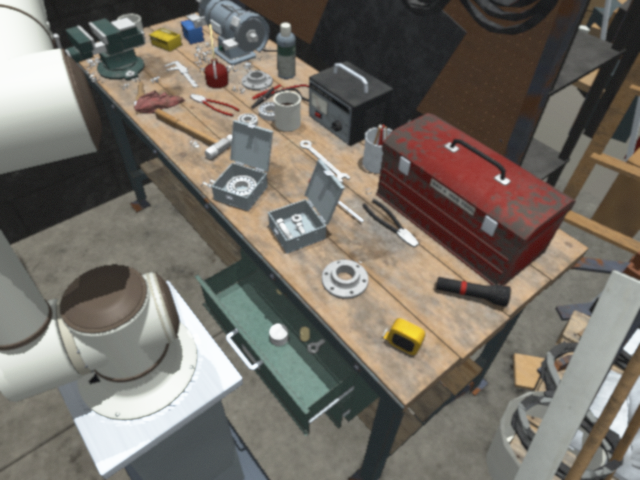

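View pics/top0.png

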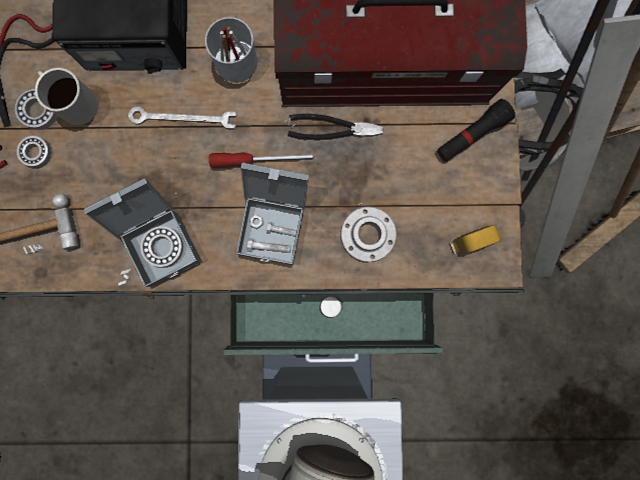

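```bash
cat > h.py <<'E'
import numpy as np
from scipy.spatial.transform import Rotation as R
from scipy.optimize import least_squares
C={"scene":(490.7642385,317.2129973,240.39069225,[-0.03502801,-0.60091885,0.93651709],[41.77204637,-1.05936796,-39.02960644]),
"top":(530.41904875,308.93539168,237.29519884,[0.38485067,0.01254066,1.06283627],[4.84954624,0.34469435,-90.49719378])}
def proj(c,P):
    f,cx,cy,t,o=C[c]; p=R.from_euler("xyz",o,degrees=True).inv().apply(np.array(P)-t)
    return np.array([cx+f*p[0]/-p[2],cy+f*p[1]/p[2]])
def onz(c,uv,z):
    f,cx,cy,t,o=C[c]; d=R.from_euler("xyz",o,degrees=True).apply([(uv[0]-cx)/f,-(uv[1]-cy)/f,-1])
    return np.array(t)+d*(z-t[2])/d[2]
def case(p,q): # local point to world
    c,s=np.cos(p[2]),np.sin(p[2]); return [p[0]+c*q[0]-s*q[1],p[1]+s*q[0]+c*q[1],q[2]]
E
python3 - <<'E'
from h import *
print(onz("scene",(238.1,194.4),0),onz("top",(163.1,246.8),0),onz("scene",(249,123.6),.162),onz("top",(113.9,192.3),.162))
print("bolt",onz("scene",(294.9,230.9),0),onz("top",(269.9,231.2),0))
ob=[("scene",(238.1,194.4),(0,0,0)),("top",(163.1,246.8),(0,0,0)),("scene",(249,123.6),(.098,0,.162)),("top",(113.9,192.3),(.098,0,.162))]
f=lambda p:np.concatenate([proj(c,case(p,q))-u for c,u,q in ob])
s=least_squares(f,[.35,.25,0]);print(s.x,s.fun)
E
```

```text
[0.44006002 0.30706167 0.        ] [0.4585891  0.31162783 0.        ] [0.5319952 0.3657429 0.162    ] [0.54210736 0.35220894 0.162     ]
bolt [0.48043726 0.09963731 0.        ] [0.48811969 0.09665513 0.        ]
[0.45216032 0.31107516 0.47351774] [ 2.87583266 -2.591338    0.22788786  3.18876739  4.39770102  0.75192959
 -2.09867012  1.58967063]
```

The bearing case is the left one: in the top picture its ring is at (162,245) and its lid's free edge runs from (86,212) to (147,180). The network marks agree with this. The bolt case is at (270,230). The fit puts the bearing case at about (0.452, 0.311) with yaw 0.47. I'll go behind the lid at height with the fingers shut.

Emit:
arm_command:
  series:
    - [-0.045, -0.004, 0, 0.12]
    - [-0.09, -0.008, 0, 0.24]
    - [-0.135, -0.013, 0, 0.36]
    - [-0.18, -0.017, 0, 0.48]
    - [-0.225, -0.021, 0, 0.6]
  hand: 0

```text
time: 1.2
ee_pos: [0.3513, 0.4554, 0.2314]
tcp_rot: [180.0, -0.0, 130.9]
wrist_force: [0.2, 1.2, -0.6]
opening: 0.0128
grasp_force: 0.0
```

```bash
cat >> h.py <<'E'
def go(o,target,yaw):
    Rm=R.from_euler("xyz",o["tcp_rot"],degrees=True)
    d=Rm.inv().apply(np.array(target)-o["ee_pos"]); t=-np.radians((yaw-o["tcp_rot"][2]+180)%360-180)
    print(o["time"],o["ee_pos"].round(4),o["tcp_rot"].round(1),o["wrist_force"].round(2),"shift",d.round(4),"turn",round(t,3))
E
python3 - <<'E'
from h import *
from workcell import bot
import cv2
ob=[]
for c in("scene","top"):
    p=bot.camera(c); cv2.imwrite(f"pics/{c}1.png",p["color"])
    for n,q in(("bearing_case",(0,0,0)),("bearing_case_edge",(.098,0,.162))):
        r=bot.mark_of(c,n)[:1]; print(c,n,r)
        if r: ob.append((c,np.array(r[0]["location"]),q))
f=lambda p:np.concatenate([proj(c,case(p,q))-u for c,u,q in ob])
s=least_squares(f,[.45,.31,.47]);print(s.x,s.fun.round(1))
o=bot.get_obs(); go(o,case([.452,.311,.4735],(.14,0,.231)),117); print(o["q"])
# lid corner predictions in top
for y in(-.0585,.0585): print(proj("top",case([.452,.311,.4735],(.098,y,.162))),proj("top",case([.452,.311,.4735],(-.055,y*.94,.05))))
E
```

```text
scene bearing_case [{'location': [239.8, 193.6], 'confidence': 0.72}]
scene bearing_case_edge [{'location': [253.4, 123.7], 'confidence': 0.72}]
top bearing_case [{'location': [162.1, 248.8], 'confidence': 0.86}]
top bearing_case_edge [{'location': [114.2, 194.3], 'confidence': 0.89}]
[0.45093174 0.31184158 0.435726  ] [ 0.7 -1.8  0.7  1.   0.8  1.8 -0.9 -0.7]
1.5 [0.349  0.4565 0.2313] [-180.    -0.   131.3] [-0.24 -0.86 -0.04] shift [-0.2115  0.1171  0.0003] turn 0.249
[5.25921704e+01 8.44195424e+00 1.38772528e+01 9.54403987e+01
 1.73618902e-02 1.01315718e+02]
[142.33450629 178.38098972] [194.53342611 260.60274951]
[ 81.22014636 209.64895001] [142.95503356 287.39368706]
```

Emit:
arm_command:
  series:
    - [-0.042, 0.023, 0, 0.05]
    - [-0.085, 0.047, 0, 0.1]
    - [-0.127, 0.07, 0, 0.15]
    - [-0.17, 0.094, 0, 0.2]
    - [-0.211, 0.117, 0, 0.25]

```text
time: 2.0
ee_pos: [0.5772, 0.3751, 0.2317]
tcp_rot: [180.0, -0.0, 116.9]
wrist_force: [-0.3, -0.5, 0.2]
opening: 0.0002
grasp_force: 0.0
```

Run:
```python
from h import *
from workcell import bot
import cv2
p=bot.camera("top")["color"]; a=cv2.resize(p[130:310,30:270],None,fx=3,fy=3); cv2.imwrite("pics/top2.png",a[:600,:800])
o=bot.get_obs(); go(o,case([.4515,.3115,.455],(.14,0,.128)),116); print(o["q"].round(1))
```

```text
2.05 [0.5827 0.3719 0.2287] [-1.799e+02  1.000e-01  1.165e+02] [ 0.71 -2.32 -2.1 ] shift [ 0.0036 -0.0043  0.1007] turn 0.009
[32.6 26.3 35.8 99.6 -0.1 96.1]
```

View pics/top2.png

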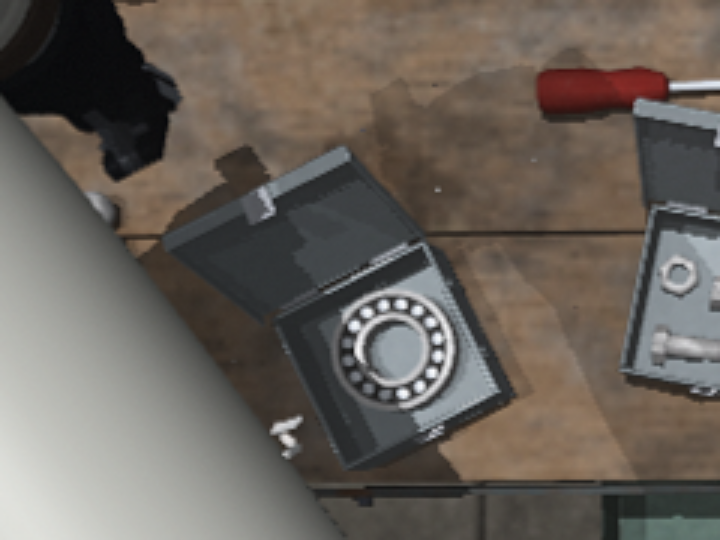

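The gripper tip is at about crop (130,165). The lid's free edge runs from (165,240) to (345,150) in the crop, so the tip is behind the lid and clear of it, as planned. Now I'll descend.

Emit:
arm_command:
  series:
    - [0, 0, 0.025, 0]
    - [0, 0, 0.05, 0]
    - [0, 0, 0.075, 0]
    - [0, 0, 0.1, 0]
    - [0, 0, 0.1, 0]

```text
time: 2.55
ee_pos: [0.5742, 0.375, 0.1275]
tcp_rot: [-179.7, 0.0, 117.0]
wrist_force: [-0.5, 0.2, 0.4]
opening: 0.0
grasp_force: 0.0
```

Run:
```python
from h import *
from workcell import bot
import cv2
p=bot.camera("scene")["color"]; cv2.imwrite("pics/s3.png",cv2.resize(p[90:240,180:380],None,fx=4,fy=4))
o=bot.get_obs(); go(o,case([.4515,.3115,.455],(.035,0,.13)),116); print(o["q"].round(1))
```

```text
2.6 [0.5749 0.3752 0.13  ] [-179.8    0.   117. ] [-0.67 -0.38  0.6 ] shift [-0.0013 -0.1039  0.0004] turn 0.018
[33.1 23.6 21.2 87.8  0.  96.1]
```

View pics/s3.png

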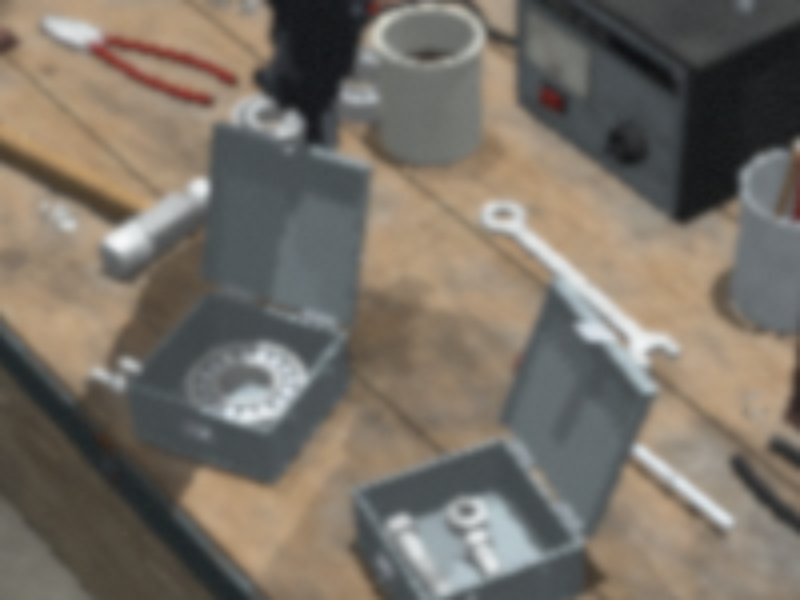

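The finger is at crop (320,130), standing just behind the bearing case's lid. Now I'll pull it forward towards the front of the case.

Emit:
arm_command:
  series:
    - [0, -0.012, 0, 0]
    - [0, -0.024, 0, 0]
    - [0, -0.036, 0, 0]
    - [0, -0.047, 0, 0]
    - [0, -0.058, 0, 0]

```text
time: 3.1
ee_pos: [0.5248, 0.3492, 0.1339]
tcp_rot: [179.8, -0.0, 117.0]
wrist_force: [-0.0, 0.2, 0.3]
opening: -0.0003
grasp_force: 0.1
```

Emit:
arm_command:
  series:
    - [0, -0.01, 0, 0]
    - [0, -0.02, 0, 0]
    - [0, -0.03, 0, 0]
    - [0, -0.035, 0, 0]
    - [0, -0.035, 0, 0]

```text
time: 3.6
ee_pos: [0.4933, 0.3324, 0.1317]
tcp_rot: [180.0, -0.0, 116.9]
wrist_force: [-0.9, -0.5, 0.4]
opening: 0.0
grasp_force: 0.0
```

Run:
```python
from h import *
from workcell import bot
import cv2
p=bot.camera("scene")["color"]; cv2.imwrite("pics/s4.png",cv2.resize(p[90:240,180:380],None,fx=4,fy=4))
o=bot.get_obs(); go(o,case([.4515,.3115,.455],(.035,0,.13)),116)
```

```text
3.65 [0.4937 0.3325 0.1315] [180.   -0.  116.9] [-0.   -0.68 -0.81] shift [-0.0002 -0.0121  0.0015] turn 0.015
```

View pics/s4.png

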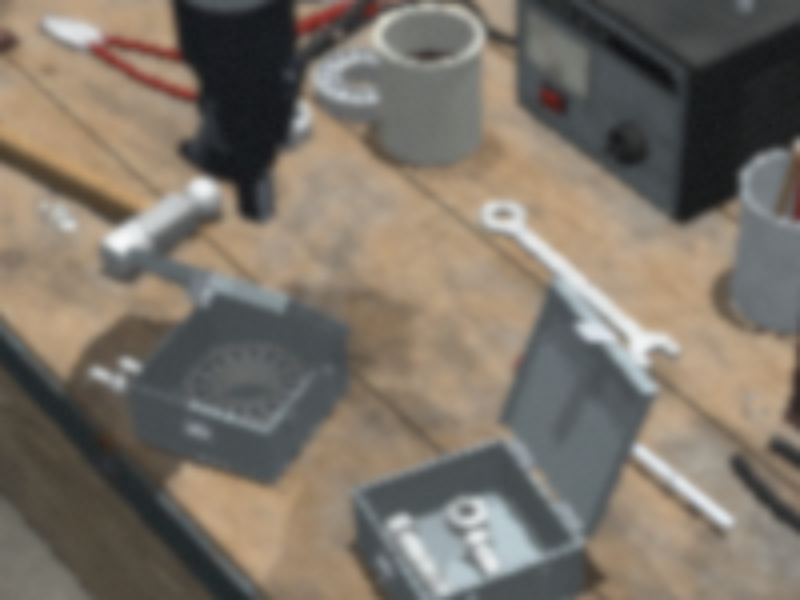

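The lid's free edge is now at crop (220,285), so it has left the finger (tip at (255,215)) and is falling by itself. I'll back away upwards.

Emit:
arm_command:
  series:
    - [0, 0.01, -0.02, 0]
    - [0, 0.02, -0.05, 0]
    - [0, 0.03, -0.08, 0]
    - [0, 0.03, -0.1, 0]
    - [0, 0.03, -0.1, 0]

```text
time: 4.15
ee_pos: [0.5218, 0.3468, 0.2341]
tcp_rot: [179.8, -0.0, 116.9]
wrist_force: [-0.7, 0.0, 0.5]
opening: 0.0
grasp_force: 0.0
```

Emit:
arm_command:
  series:
    - [0, 0, 0, 0]
    - [0, 0, 0, 0]
    - [0, 0, 0, 0]
    - [0, 0, 0, 0]
    - [0, 0, 0, 0]

```text
time: 4.65
ee_pos: [0.5203, 0.346, 0.2309]
tcp_rot: [-180.0, 0.0, 116.9]
wrist_force: [0.2, -0.5, 0.1]
opening: -0.0
grasp_force: 0.0
```

Run:
```python
from workcell import bot
import cv2
p=bot.camera("scene")["color"]; cv2.imwrite("pics/s5.png",cv2.resize(p[90:240,180:380],None,fx=4,fy=4))
```

```text
(no output)
```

View pics/s5.png

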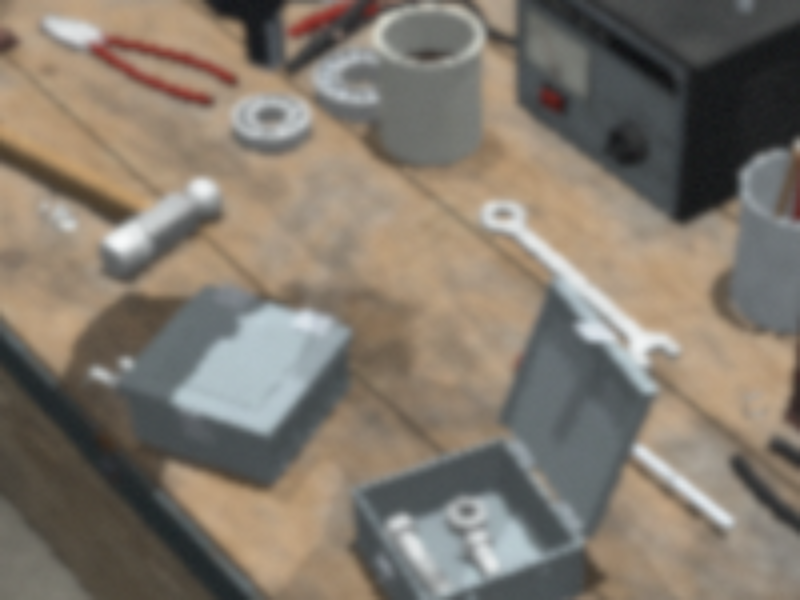

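The bearing case's lid lies flat and shut at crop (240,370). The bolt case's lid still stands open at (580,410), and the gripper is clear. I'll hand the job in.

```bash
python3 -c "
from workcell import bot
print(bot.job_done())"
```

```text
the job is handed in; nothing more can be done
None
```

The bearing case's lid was tipped from behind and dropped shut under its own weight, the bolt case still stands open, the gripper is clear of both, and the job is handed in (about 5 s used; no verdict was returned).

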